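Lock a fresh cartridge into the bench water purifier

TASK

Fit the fresh white cartridge with the blue tabs into the empty port of the water purifier: squeeze its two tabs together, lower it in and feel for the slots, press it gently down and turn it clockwise until it stops, then let go so that both tabs spring out and lock it. Never force it against the port, and leave the spent brown cartridge and everything else on the bench where it stands.

Things in the scene. Friction and masses are not known exactly. Their poses are not given: they have to be found in the camera images.
- fresh_mid (a point): Fresh cartridge, loose, upright, white with blue tabs, 88 mm tall, 0.18-0.29 kg, same if turned half round. This point: on its axis, 44 above its foot; z up. Heights above the foot: body 38 wide to 47 (lowest 6 tapered to 30); two lugs at +y and -y, 34 to 38 high, 8 wide, reaching 25 mm from the axis (black lines on the head mark them); head disc 52 wide, 47 to 53; hub 30 wide up to 76.
- fresh_tabs (a point): On the fresh cartridge's axis, 75 mm above its foot, between its two upright tabs at +x and -x: 54 to 88 mm high, 20 wide along y, outer faces 56 apart, 45 when squeezed. Gripping the faces squeezes them. Each has a tooth at its root, 53 to 59 high, 8 wide, reaching 33.5 mm from the axis (28 squeezed). Keep fingertips 62 mm or more above the foot, clear of the port's collar.
- fresh_tab_a (a joint): How far the tab at +x of the fresh cartridge is squeezed in: 0 free, 0.0055 m fully in. Sprung: 5 N to start, 12 N fully in.
- fresh_tab_b (a joint): The same for the tab at -x.
- port (a point): Centre of the port at the rim of its blue collar, 95 mm above the bench, 10 above the deck; z up, x, y as purifier. Collar: bore 62, outside 74 mm, two open notches 17 wide for the teeth; elsewhere only squeezed teeth fit inside it. Collar and flange are one locking ring, which sits turned by up to 30 degrees either way from the purifier's axes: find its slots by feel or sight.
- port_flange (a point): Centre of the flange's top, 16 mm below the rim: bore 42 mm, 5 thick, slots at +y and -y of the locking ring, 12 wide, marked by yellow lines on the rim; a lug enters if within 4 degrees or so. Off the slots the lugs rest on the flange (cartridge middle 6 below the rim). With the middle 15.5 to 19 below the rim the cartridge turns clockwise from above, 52 degrees to a firm stop at the notches.
- port_floor (a point): Top of the sprung ejector, free, 55 mm below the rim. The foot meets it with the middle 11 mm below the rim; it pushes up with 4 N there, 10 N at 15, 17 N at 19, where the head bottoms on the flange. Let go at the stop, the tabs spring into the notches and the cartridge rises till its lugs bear under the flange, middle 15 below the rim. The port stands 85 N in all: the stop is felt at a twist of 0.3 N m.
- purifier: The bench water purifier, fixed: a low grey deck 85 mm high holding the port, and a white tower 240 mm high on its +y side, with a small spout on its -x face. The origin is on the bench under the port's axis. The deck reaches 125 mm either way in x and 95 mm in -y; the tower's near face is 110 mm from the port's axis in +y and the tower ends at 265 mm.
- spent_mid (a point): Middle (44 mm above its foot) of the spent cartridge, loose, upright on the bench, brown with black tabs, same size as the fresh one. Leave it alone.
- flask: Clear conical flask with a black stopper, 84 mm wide, 128 mm tall, loose; origin under its centre.
- amber_flask: Amber conical flask with a cork, 84 mm wide, 128 mm tall, loose; origin under its centre.
- beaker: Glass beaker, 72 mm wide, 85 mm tall, loose; origin under its centre.
- water_bottle: Clear bottle with a blue cap, 66 mm wide, 200 mm tall, loose; origin under its centre.
- green_bottle: Green bottle with a green cap, 66 mm wide, 210 mm tall, loose; origin under its centre.
- sample_jar: Glass sample jar with a wooden lid, 84 mm wide, 85 mm tall, loose; origin under its centre.

How it is judged (in metres and radians):
On the way:
1. the fresh cartridge is pressed down in the port with both tabs squeezed between the fingers (z of fresh_mid in the frame of port below -0.014 m and horizontal distance between fresh_mid and port below 0.004 m and value of joint each of fresh_tab_a, fresh_tab_b above 0.0035 m and contact force between the fingers and fresh above 3 N), for 0.2 s.
At the end, for the whole second after the job is handed in: Fresh cartridge locked in the port: middle 12.5 to 18 mm below the rim (15 when locked), within 4 mm of the port axis, upright within 3.4 degrees, both tabs sprung out to within 1.5 mm of free (only the notches allow that), released, at rest; all other things within 30 mm of where they stood (z of fresh_mid in the frame of port between -0.018 and -0.0125 m and horizontal distance between fresh_mid and port below 0.004 m and angle between fresh_mid's own z axis and vertical below 0.06 rad and value of joint each of fresh_tab_a, fresh_tab_b below 0.0015 m and linear speed of fresh below 0.02 m/s); the robot touches nothing.
It fails at once if the cartridge is forced against the port with more than 85 N (pressing, twisting and the ejector's own push added up) (contact force between fresh and purifier above 85 N).
It fails at once if the spent cartridge or another bystander is moved by more than 30 mm or knocked over (distance of any of spent_mid, flask, amber_flask, beaker, water_bottle, green_bottle, sample_jar from where it was at the start of the episode above 0.03 m or angle between any of spent_mid, flask, amber_flask, beaker, water_bottle, green_bottle, sample_jar's own z axis and vertical above 0.5 rad).
It also fails if it takes over 72 s, if anything falls off the work surface, if the arm or the gripper's body presses on something with over 40 N, if the wrist force passes 120 N, or if a joint passes its speed limit or range.

ROBOT

A 7-joint arm with a two-finger parallel gripper is mounted at the origin on the work surface. World frame = base frame: x ahead of the robot, y to its left, z up, the work surface at z = 0. Lengths are in mm, angles in rad, forces in N, time in s.
With the tool pointing down it reaches from about 400 to 900 mm from the base axis. Payload 5.5 kg.
Tool frame: the origin (TCP) lies at the very end of the fingers, on their centre line; the grasp point (between the pads) lies 19 mm behind it; y points along the fingers, z is the direction in which the jaws open and shut, and the axes are right-handed (so a half turn about y gives the same grasp; the last joint's range is limited). The gripper opens to 92 mm and grips with 3 to 60 N. Pads are 19 mm wide; open, the fingers measure 130 mm over their backs; the gripper's body (75 mm by 190 mm) begins 47 mm behind the grasp point.
Start: joints at [1.582, 0.501, -0.427, 1.55, 0.221, 1.138, -0.21], TCP at [161.98, -629.494, 226.729] pointing down, gripper open.
Joint ranges: [-2.88, 2.88], [-0.31, 2.03], [-1.54, 1.56], [0.2, 2.42], [-1.41, 4.55], [0.19, 2.02], [-2.57, 2.57]. Speed limits (rad/s): [2.57, 2.57, 3.14, 3.14, 3.14, 3.14, 3.14].

INTERFACE

Orientations are given as a unit quaternion [x, y, z, w].
In Python, from cell import * gives the robot as it stands.
- The arm moves only by the shell command python3 -m inch 'ROWS' [FORCE]. ROWS is JSON, a list of rows, each a list of 7 numbers: the turn, a rotation vector about the tool's x, y, z in degrees, then the shift along the tool's x, y, z in cm, then the closure in counts, from 0 (fully open) to 255 (shut). In form: [[ax, ay, az, tx, ty, tz, jaw], ...]. A call has 1 to 20 rows; each row shifts and turns the pose as measured when the row begins, along the tool's axes as they then stand; what a row does not reach is not made up. A row lasts 1/12 s, in which the tool goes at most 41.7 mm and 7.16 degrees, less where a joint would pass 70% of its speed; a pose out of reach is approached as far as the arm can. A call is refused whole if a number of a shift passes 4.17 or a number of a turn 7.16, either way. A call with a gripper value outside its range is refused whole. The fingers move at their own pace and stop on an object; FORCE is the grip in N (left out, the last holds). Time passes only in rows, so rows that do not move let the fingers close. It gives the time, the measured TCP pose, the force and the opening at its end, in the units of the state.
- observe(): the state, without advancing time (a new reading comes with each control period).
- camera(name): name is "side" or "top" or "wrist"; returns a dict with "pixels" (384x512x3 uint8, red, green, blue), "camera_matrix" (3x3 intrinsics, pixels), "R" (3x3) and "t" (3): a world point X has camera coordinates R X + t; the wrist camera has in their place "tool_from_camera" (4x4, takes a point from camera to tool coordinates, whose origin is the TCP and whose axes are the tool frame's). Camera axes: x right, y down, z forward; pixel columns grow to the right and rows downward; lengths in mm; the calibration is good to about 2 mm. A picture is of the moment at which its call begins: read the wrist's pose just before it. There is no depth.
- hand_in(): hands the job in, once; it reports no verdict.
The state is a dict: "clock": time; "joint_positions": joint angles; "joint_velocities": joint speeds; "tau": joint torques, N m; "tool_pos": TCP position; "tcp_rot": TCP orientation; "contact_force": force on the tool from outside, world axes, zero at the start; "torque": the same for the moment, N m; "width": finger opening in mm.
Only numpy, scipy, OpenCV 4.12 (cv2) and the standard library are available. Lean on these libraries where they do the work, as an engineer would, in place of code of your own. Each camera call takes 0.05 s, during which the arm holds its last target.

## Working session

There is one attempt and no reset: what is moved stays moved. The work goes in short steps, Python scripts to look and compute and a shell command to move; the robot and the scene stay as the last step left them, time stands still between calls to the robot, and variables do not carry over. Pictures are saved under pics/ and viewed, and the job is handed in when it is done.

```bash
mkdir -p pics; ls; python3 - <<'E'
from cell import *
import cv2
s=observe();print(s)
for n in("side","top","wrist"):
    c=camera(n);cv2.imwrite(f"pics/{n}0.png",c["pixels"][:,:,::-1])
    print(n,{k:v for k,v in c.items() if k!="pixels"})
E
```

```text
pics
{'clock': 0.0, 'joint_positions': array([ 1.58221227,  0.50186384, -0.42682813,  1.55148378,  0.22076914,
        1.13826219, -0.21026801]), 'joint_velocities': array([-9.05065083e-04,  1.46574440e-03, -6.03282703e-04,  1.32620786e-03,
       -5.71429962e-05, -1.46108604e-03, -9.48893887e-04]), 'tau': array([ 3.60339409e-04, -5.66593051e+01, -5.81554592e+00, -2.79108542e+01,
       -6.84332172e-02,  3.10647406e-02,  1.86860711e-04]), 'tool_pos': array([ 161.75180056, -628.8168347 ,  225.65751657]), 'tcp_rot': array([-0.08886906,  0.70219809, -0.70081276,  0.08877842]), 'contact_force': array([0.08233042, 0.28531296, 0.33936751]), 'torque': array([ 0.01293451, -0.0295025 , -0.03590533]), 'width': 91.70663716308836}
side {'camera_matrix': array([[373.13597734,   0.        , 256.52918435],
       [  0.        , 373.13597734, 196.47494004],
       [  0.        ,   0.        ,   1.        ]]), 'R': array([[ 0.9894517 , -0.14326377, -0.02146692],
       [-0.10425431, -0.60133275, -0.79216788],
       [ 0.1005802 ,  0.78604988, -0.60992558]]), 't': array([-566.00737711,   42.68346995, 
[... 244 characters left out ...]
],
       [-0.98546181,  0.01603541, -0.16913865],
       [ 0.16891073, -0.0146471 , -0.98552251]]), 't': array([-155.94090536,  555.35837737, 1116.7704671 ])}
wrist {'camera_matrix': array([[285.60538024,   0.        , 254.43374692],
       [  0.        , 285.60538024, 189.39847047],
       [  0.        ,   0.        ,   1.        ]]), 'tool_from_camera': array([[ 6.62366116e-04,  9.52239726e-01,  3.05350725e-01,
        -8.28109974e+01],
       [ 6.60789264e-04, -3.05351142e-01,  9.52239594e-01,
        -1.58024743e+02],
       [ 9.99999562e-01, -4.28958760e-04, -8.31484038e-04,
         5.89887275e-03],
       [ 0.00000000e+00,  0.00000000e+00,  0.00000000e+00,
         1.00000000e+00]])}
```

View pics/side0.png

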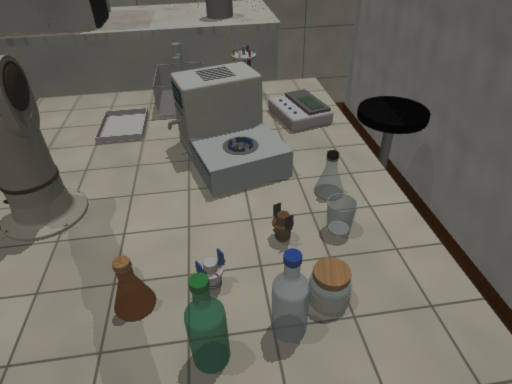

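View pics/top0.png

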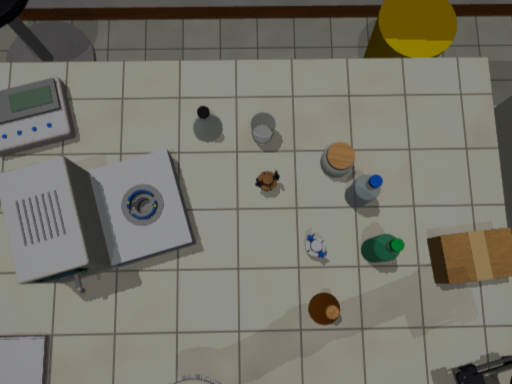

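View pics/wrist0.png

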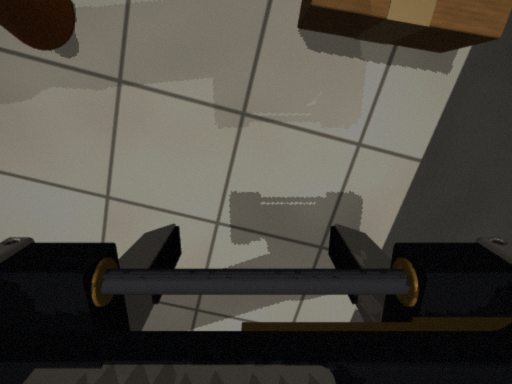

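The top view shows the fresh cartridge near (316,246), the port near (143,205) and the spent cartridge at (267,181). The side view shows the fresh one near (211,270). I'll zoom in on these.

```bash
python3 - <<'E'
import cv2,numpy as np
t=cv2.imread("pics/top0.png");s=cv2.imread("pics/side0.png")
a=cv2.resize(t[225:270,290:345],None,fx=7,fy=7,interpolation=cv2.INTER_CUBIC)
b=cv2.resize(t[175:235,110:178],None,fx=6,fy=6,interpolation=cv2.INTER_CUBIC)
h=max(a.shape[0],b.shape[0]);o=np.zeros((h,a.shape[1]+b.shape[1],3),np.uint8);o[:a.shape[0],:a.shape[1]]=a;o[:b.shape[0],a.shape[1]:]=b
cv2.imwrite("pics/z1.png",o)
a=cv2.resize(s[240:300,185:240],None,fx=6,fy=6,interpolation=cv2.INTER_CUBIC)
b=cv2.resize(s[125:165,210:270],None,fx=6,fy=6,interpolation=cv2.INTER_CUBIC)
h=max(a.shape[0],b.shape[0]);o=np.zeros((h,a.shape[1]+b.shape[1],3),np.uint8);o[:a.shape[0],:a.shape[1]]=a;o[:b.shape[0],a.shape[1]:]=b
cv2.imwrite("pics/z2.png",o)
E
```

```text
(no output)
```

View pics/z1.png

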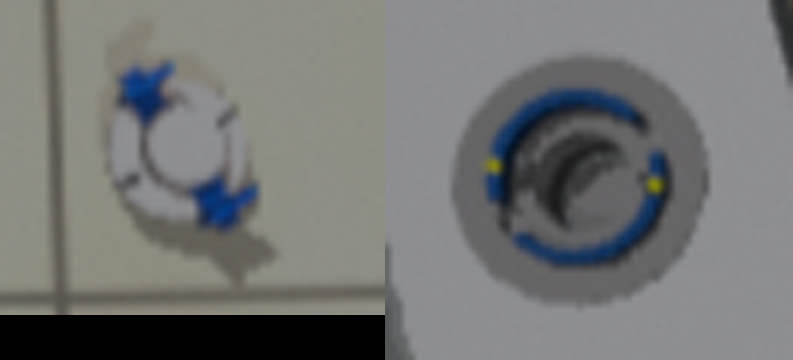

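View pics/z2.png

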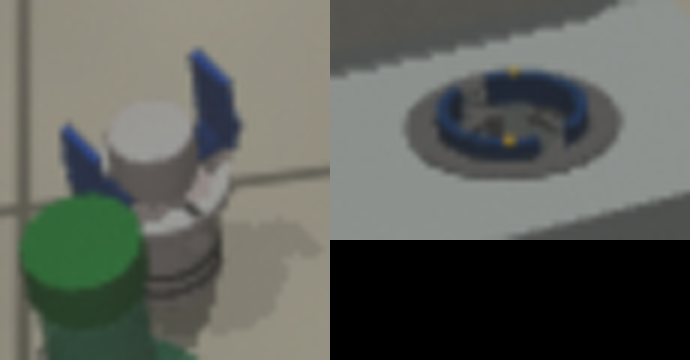

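Lug lines on the fresh head sit at about px (322,242) and (308,251). The yellow rim marks sit at about (128,203) and (155,206). I'll cast rays onto the known heights.

```bash
cat > h.py <<'E'
from cell import *
import cv2, numpy as np
from scipy.spatial.transform import Rotation as Ro
def ray(c,u,v):
    K=c["camera_matrix"];d=np.linalg.solve(K,[u,v,1.]);R=c["R"];t=c["t"]
    return -R.T@t, R.T@d
def onz(c,uv,z):
    o,d=ray(c,*uv);return o+d*(z-o[2])/d[2]
def wcam(s):
    c=camera("wrist");T=np.array(c["tool_from_camera"]);A=np.eye(4);A[:3,:3]=Ro.from_quat(s["tcp_rot"]).as_matrix();A[:3,3]=s["tool_pos"]
    W=np.linalg.inv(A@T);c["R"]=W[:3,:3];c["t"]=W[:3,3];return c
def proj(c,X):
    p=c["camera_matrix"]@(c["R"]@np.asarray(X,float)+c["t"]);return p[:2]/p[2]
def blobs(img,lo,hi,amin=2):
    m=cv2.inRange(cv2.cvtColor(img,cv2.COLOR_RGB2HSV),np.array(lo),np.array(hi))
    n,l,s,ce=cv2.connectedComponentsWithStats(m)
    return [(ce[i],s[i]) for i in range(1,n) if s[i,4]>=amin]
E
python3 - <<'E'
from h import *
np.set_printoptions(precision=1,suppress=True)
t=camera("top");s=camera("side");
print("toolx,y,z axes",Ro.from_quat(observe()["tcp_rot"]).as_matrix().T)
for n,c in(("top",t),("side",s)):
    for ce,st in blobs(c["pixels"],(20,120,90),(35,255,255)): print(n,"yellow",ce,st[4],onz(c,ce,95))
    for ce,st in blobs(c["pixels"],(110,120,50),(125,255,255),6): print(n,"blue",ce,st)
a=onz(t,(322.1,241.7),53);b=onz(t,(308.3,251),53);print(a,b,(a+b)/2,np.linalg.norm(a-b))
# blue collar ring
m=cv2.inRange(cv2.cvtColor(t["pixels"],cv2.COLOR_RGB2HSV),np.array((105,90,40)),np.array((125,255,255)));m[:, :110]=0;m[:,178:]=0
p=cv2.findNonZero(m);e=cv2.fitEllipse(cv2.convexHull(p));print(e,onz(t,e[0],95))
E
```

```text
toolx,y,z axes [[-1.  -0.2 -0. ]
 [-0.   0.  -1. ]
 [ 0.2 -1.  -0. ]]
top yellow [417.8  26.2] 3860 [1012.4 -610.2   95. ]
top yellow [127.7 202.3] 3 [544.3 153.5  95. ]
top yellow [154.5 205.5] 4 [535.2  86.8  95. ]
top blue [ 48.5 124.8] [ 47 123   4   4   8]
top blue [ 33.4 128.6] [ 32 127   4   4   9]
top blue [ 18.5 132.4] [ 17 131   4   4   8]
top blue [377.2 176.6] [371 175  12   7  14]
top blue [369.2 181.5] [369 178   2   8   8]
top blue [310.8 239.4] [308 237   5   5   8]
top blue [323.9 253.5] [323 252   3   5   8]
side yellow [239.5 148. ] 2 [537.   82.1  95. ]
side blue [219.5 251. ] [217 249   6   5  10]
side blue [292.4 255.5] [284 249  18  14 203]
side blue [198.2 264.2] [196 262   5   5  11]
[ 441.2 -333.9   53. ] [ 418.1 -297.6   53. ] [ 429.7 -315.8   53. ] 42.97550485734391
((141.49473571777344, 204.0360565185547), (29.19394302368164, 29.52837371826172), 122.91314697265625) [539.4 119.1  95. ]
```

```bash
python3 - <<'E'
from h import *
np.set_printoptions(precision=1,suppress=True)
t=camera("top");s=camera("side")
for n,uv,z in(("green",(397,245),210),("amber",(333,313),128),("water",(375.5,181),200),("spent",(267.5,181),76)): print(n,onz(t,uv,z))
print("side: green",onz(s,(199,283),210),"amber",onz(s,(123,265),128))
# fresh from hub top, 2 views; hub top centre z=76
print("hub top", onz(t,(290+186/7,225+147/7),76), onz(s,(185+152/6,240+130/6),76))
# tab tips (z 88)
for uv in((310.8,239.4),(323.9,253.5)): print("tab t",onz(t,uv,75))
R=Ro.from_quat(observe()["tcp_rot"]).as_matrix();print("z az",np.degrees(np.arctan2(R[1,2],R[0,2])))
E
```

```text
green [ 419.3 -473.9  210. ]
amber [ 269.4 -339.9  128. ]
water [ 566.6 -438.4  200. ]
spent [ 597.2 -196.7   76. ]
side: green [ 423.1 -485.1  210. ] amber [ 279.9 -352.1  128. ]
hub top [ 429.  -315.8   76. ] [ 433.9 -321.1   76. ]
tab t [ 445.8 -302.1   75. ]
tab t [ 410.  -333.5   75. ]
z az -75.57397869125586
```

Both views agree: fresh axis about (430,-317) with its tabs along azimuth ~32°; port about (540,120), ring yaw about -8°. I'll move above the fresh cartridge, then turn.

```bash
python3 -m inch '[[0,0,0,-3.38,-0.25,-2.36,0],[0,0,0,-3.38,-0.25,-2.36,0],[0,0,0,-3.38,-0.25,-2.36,0],[0,0,0,-3.38,-0.25,-2.36,0],[0,0,0,-3.38,-0.25,-2.36,0],[0,0,0,-3.38,-0.25,-2.36,0],[0,0,0,-3.38,-0.25,-2.36,0],[0,0,0,-3.38,-0.25,-2.36,0],[0,0,0,-3.38,-0.25,-2.36,0],[0,0,0,-3.38,-0.25,-2.36,0]]'
python3 -m inch '[[0,-7,0,0,0,0,0],[0,-7,0,0,0,0,0],[0,-7,0,0,0,0,0],[0,-7,0,0,0,0,0],[0,-7,0,0,0,0,0],[0,-7,0,0,0,0,0],[0,-7,0,0,0,0,0],[0,-7,0,0,0,0,0],[0,-7,0,0,0,0,0],[0,-7,0,0,0,0,0],[0,-7,0,0,0,0,0],[0,-7,0,0,0,0,0],[0,-7,0,0,0,0,0],[0,-7,0,0,0,0,0],[0,-7,0,0,0,0,0]]'
cat >> h.py <<'E'
def st():
    s=observe();R=Ro.from_quat(s["tcp_rot"]).as_matrix()
    np.set_printoptions(precision=2,suppress=True)
    print("t",round(s["clock"],2),"p",s["tool_pos"],"az z",np.degrees(np.arctan2(R[1,2],R[0,2])),"tooly",R[:,1],"F",s["contact_force"],"M",s["torque"],"w",s["width"],"q",s["joint_positions"]);return s,R
def go(R,p,tgt): print("need tool shift cm",R.T@(np.asarray(tgt)-p)/10)
E
python3 - <<'E'
from h import *
s,R=st();c=wcam(s);cv2.imwrite("pics/w1.png",c["pixels"][:,:,::-1])
go(R,s["tool_pos"],[430,-317,150])
print(proj(c,[430,-317,76]))
E
```

```text
clock: 1.18
tool_pos: [427.1, -322.1, 249.0]
tcp_rot: [0.082, -0.701, 0.704, -0.078]
contact_force: [0.3, -0.4, -0.3]
width: 91.8
clock: 2.43
tool_pos: [439.2, -306.7, 253.6]
tcp_rot: [0.616, -0.347, 0.353, -0.612]
contact_force: [-0.3, 0.7, -0.8]
width: 91.8
t 2.43 p [ 439.17 -306.73  253.64] az z 30.63409821135993 tooly [ 0.   -0.01 -1.  ] F [-0.28  0.73 -0.79] M [ 0.03 -0.09  0.03] w 91.84129839189295 q [ 1.34  0.38 -0.97  1.8   0.35  1.14  0.79]
need tool shift cm [ 0.31 10.37 -1.3 ]
[243.96 172.26]
```

View pics/w1.png

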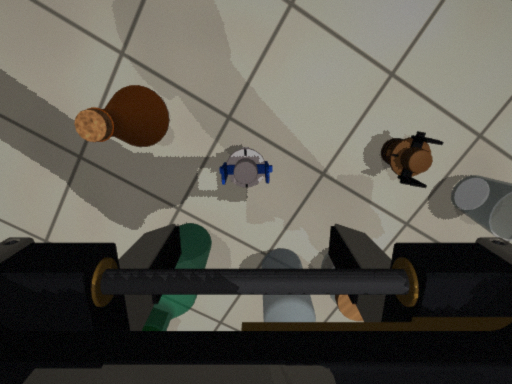

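The fresh cartridge shows at (246,172), where projection put it. Its tabs lie almost level at columns 224 and 268, so jaw and tabs are close to aligned. I'll measure it closer.

```bash
python3 - <<'E'
from h import *
s,R=st();c=wcam(s);im=c["pixels"]
z=im[140:200,210:285];cv2.imwrite("pics/w1z.png",cv2.resize(z,None,fx=8,fy=8,interpolation=cv2.INTER_CUBIC)[:,:,::-1])
for ce,stt in blobs(im,(110,120,40),(125,255,255),6): print(ce,stt,onz(c,ce,80))
E
```

```text
t 2.48 p [ 439.08 -306.85  253.52] az z 31.04388507101006 tooly [ 0.   -0.01 -1.  ] F [-0.23 -0.51  0.2 ] M [-0.02 -0.16  0.01] w 91.65751187939641 q [ 1.34  0.38 -0.98  1.8   0.35  1.14  0.79]
[226.07 171.22] [220 163  15  21 144] [ 410.54 -326.05   80.  ]
[264.35 169.84] [257 162  15  21 155] [ 448.84 -301.05   80.  ]
```

View pics/w1z.png

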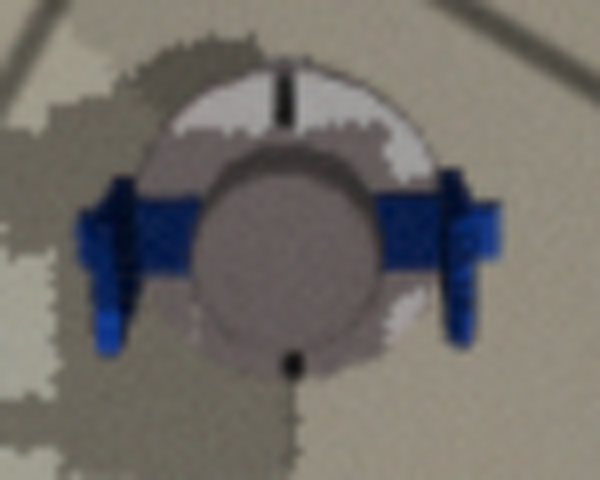

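```bash
python3 - <<'E'
from h import *
s,R=st();c=wcam(s)
a=onz(c,(210+285/8,140+97/8),53);b=onz(c,(210+292/8,140+365/8),53);print(a,b,(a+b)/2,np.degrees(np.arctan2(*(a-b)[1::-1]))-90)
h=onz(c,(210+287/8,140+248/8),76);print(h)
go(R,s["tool_pos"],[h[0],h[1],66])
E
```

```text
t 2.53 p [ 439.13 -306.73  253.47] az z 30.350034839305998 tooly [ 0.   -0.01 -1.  ] F [-0.09  0.81 -0.25] M [ 0.07 -0.15  0.03] w 91.59379621319657 q [ 1.34  0.38 -0.97  1.8   0.35  1.14  0.78]
[ 421.03 -298.58   53.  ] [ 444.07 -336.56   53.  ] [ 432.55 -317.57   53.  ] 31.240380422277994
[ 431.12 -314.25   76.  ]
need tool shift cm [ 0.07 18.75 -1.06]
```

```bash
python3 -m inch '[[0,-1,0,0,3,-0.5,0],[0,0,0,0.1,3,-0.5,0],[0,0,0,0,3,0,0],[0,0,0,0,1.5,0,0],[0,0,0,0,0,0,0]]'
python3 - <<'E'
from h import *
s,R=st();c=wcam(s);print(R.round(4));cv2.imwrite("pics/w2.png",c["pixels"][:,:,::-1])
print(proj(c,[431.3,-316,76]),proj(c,[431.3,-316,53]))
for ce,stt in blobs(c["pixels"],(110,120,40),(125,255,255),16): print(ce,stt,onz(c,ce,80))
go(R,s["tool_pos"],[431.3,-316,66])
E
```

```text
clock: 3.0
tool_pos: [433.5, -316.2, 147.4]
tcp_rot: [0.614, -0.349, 0.36, -0.609]
contact_force: [-0.4, -0.3, -0.8]
width: 91.9
t 3.0 p [ 433.49 -316.16  147.41] az z 29.776262016984933 tooly [ 0.01 -0.01 -1.  ] F [-0.36 -0.26 -0.79] M [ 0.03 -0.11 -0.02] w 91.88025735855707 q [ 1.27  0.5  -0.88  1.91  0.49  0.94  0.68]
[[ 0.5   0.01  0.87]
 [-0.87 -0.01  0.5 ]
 [ 0.02 -1.    0.  ]]
[252.56 197.64] [252.68 189.01]
[279.13 192.97] [268 181  21  32 278] [ 447.73 -300.16   80.  ]
[225.08 196.21] [216 183  22  33 304] [ 410.03 -324.96   80.  ]
need tool shift cm [-0.26  8.14 -0.19]
```

View pics/w2.png

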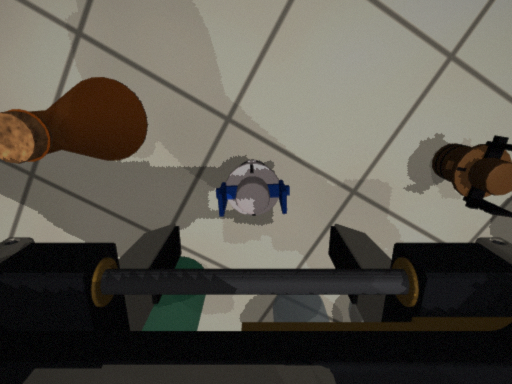

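```bash
python3 -m inch '[[0,-2.5,1,-0.3,2.5,-0.2,0],[0,0,0,0,2.5,0,0],[0,0,0,0,1,0,0],[0,0,0,0,0,0,0]]'
python3 - <<'E'
from h import *
s,R=st();c=wcam(s);np.set_printoptions(precision=4,suppress=True);print(R);cv2.imwrite("pics/w3.png",c["pixels"][:,:,::-1])
print(proj(c,[431.3,-316,76]))
for ce,stt in blobs(c["pixels"],(110,120,40),(125,255,255),16): print(ce,stt,onz(c,ce,80))
go(R,s["tool_pos"],[431.3,-316,66])
E
```

```text
clock: 3.38
tool_pos: [435.3, -317.5, 92.4]
tcp_rot: [0.619, -0.34, 0.346, -0.618]
contact_force: [0.4, -0.7, 1.1]
width: 91.8
t 3.38 p [ 435.25 -317.49   92.4 ] az z 31.920955779514568 tooly [ 0.01 -0.01 -1.  ] F [ 0.37 -0.69  1.06] M [-0.01 -0.11 -0.01] w 91.81141758109791 q [ 1.22  0.59 -0.82  1.94  0.57  0.86  0.65]
[[ 0.5287  0.0069  0.8488]
 [-0.8488 -0.0053  0.5287]
 [ 0.0082 -1.      0.0031]]
[250.9672 223.5479]
[291.3542 223.2958] [285 201  12  45 240] [ 452.6121 -300.379    80.    ]
[208.9023 225.307 ] [205 204   9  43 215] [ 407.6879 -329.9197   80.    ]
[223.9381 213.1495] [217 205  15  18 194] [ 411.7297 -317.3138   80.    ]
[277.3725 212.4265] [270 205  15  17 204] [ 440.6624 -298.7801   80.    ]
need tool shift cm [-0.3573  2.6368 -0.2646]
```

View pics/w3.png

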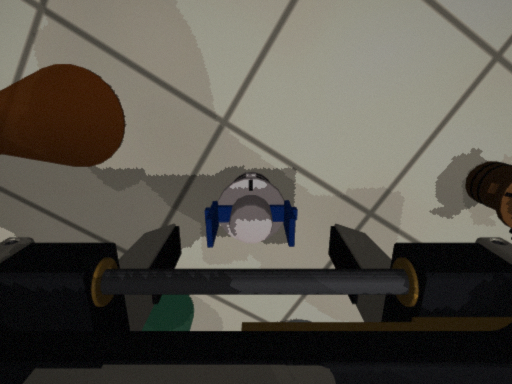

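```bash
python3 -m inch '[[0,0,0.4,-0.4,1.2,-0.3,0],[0,0,0,0,1.2,0,0],[0,0,0,0,0.3,0,0],[0,0,0,0,0,0,0]]'
python3 - <<'E'
from h import *
s,R=st();c=wcam(s);np.set_printoptions(precision=4,suppress=True);print(R);cv2.imwrite("pics/w4.png",c["pixels"][:,:,::-1])
go(R,s["tool_pos"],[430.8,-315.6,66])
E
```

```text
clock: 3.77
tool_pos: [433.9, -317.8, 68.7]
tcp_rot: [-0.618, 0.34, -0.348, 0.618]
contact_force: [0.1, -0.5, -0.4]
width: 91.8
t 3.77 p [ 433.89 -317.78   68.72] az z 31.805061252120325 tooly [ 0.01 -0.   -1.  ] F [ 0.13 -0.48 -0.38] M [ 0.09 -0.16  0.  ] w 91.78540687319091 q [ 1.2   0.62 -0.79  1.95  0.61  0.81  0.63]
[[ 0.527   0.0092  0.8498]
 [-0.8498 -0.0049  0.527 ]
 [ 0.009  -0.9999  0.0053]]
need tool shift cm [-0.3504  0.2678 -0.149 ]
```

View pics/w4.png

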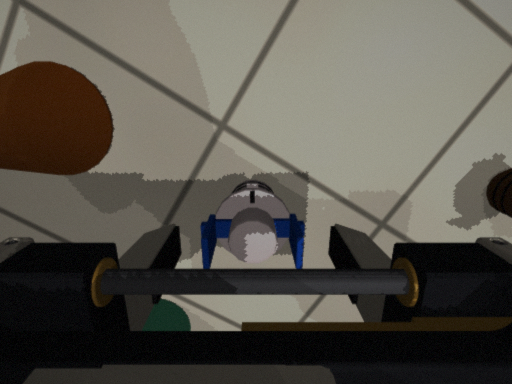

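```bash
python3 -m inch '[[0,0,0.5,-0.4,0.2,-0.1,0],[0,0,0,0,0,0,0]]'
python3 - <<'E'
from h import *
s,R=st();np.set_printoptions(precision=4,suppress=True);print(R[2])
go(R,s["tool_pos"],[430.8,-315.6,66])
E
```

```text
clock: 3.98
tool_pos: [431.2, -314.8, 67.3]
tcp_rot: [-0.616, 0.343, -0.345, 0.62]
contact_force: [-0.9, 0.2, 0.0]
width: 91.4
t 3.98 p [ 431.24 -314.82   67.29] az z 31.81121480591155 tooly [ 0.  0. -1.] F [-0.95  0.2   0.01] M [-0.01 -0.07  0.03] w 91.41227542440892 q [ 1.21  0.62 -0.8   1.95  0.6   0.82  0.63]
[ 0.0004 -1.      0.0055]
need tool shift cm [ 0.0433  0.1282 -0.0789]
```

```bash
python3 -m inch '[[0,0,0,0,0,0,255],[0,0,0,0,0,0,255],[0,0,0,0,0,0,255],[0,0,0,0,0,0,255],[0,0,0,0,0,0,255],[0,0,0,0,0,0,255],[0,0,0,0,0,0,255],[0,0,0,0,0,0,255]]' 35
python3 - <<'E'
from h import *
s,R=st();c=wcam(s);cv2.imwrite("pics/w5.png",c["pixels"][:,:,::-1])
E
```

```text
clock: 4.65
tool_pos: [432.0, -315.3, 68.6]
tcp_rot: [-0.616, 0.342, -0.346, 0.619]
contact_force: [-1.5, 0.3, 4.4]
width: 43.4
t 4.65 p [ 431.99 -315.32   68.6 ] az z 31.80083691249321 tooly [ 0.01  0.   -1.  ] F [-1.45  0.29  4.38] M [0.12 0.04 0.03] w 43.35458213870369 q [ 1.21  0.62 -0.8   1.95  0.6   0.82  0.63]
```

View pics/w5.png

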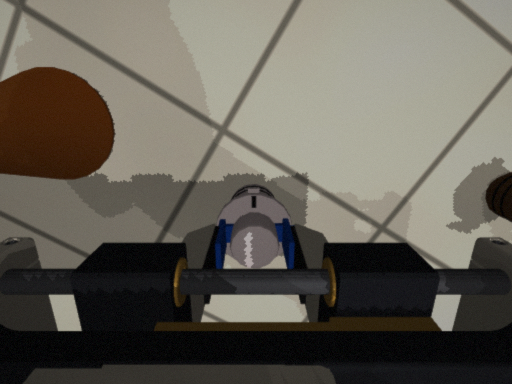

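The tabs are squeezed to about 43 mm opening, with both blue tabs flush to the pads, and the lug line is central at (253,201). Now lift and carry it to above the port.

```bash
python3 -m inch '[[0,0,0,0,-1,0,255],[0,0,0,0,-2.5,0,255],[0,0,0,0,-3,0,255],[0,0,0,0,-3,0,255],[0,0,0,0,-2.5,0,255],[0,0,0,0,-1,0,255],[0,0,0,0,0,0,255]]'
python3 -m inch '[[0,0,0,-1,0,1,255],[0,0,0,-2,0,2,255],[0,0,0,-2.6,0,2.7,255],[0,0,0,-2.6,0,2.7,255],[0,0,0,-2.6,0,2.7,255],[0,0,0,-2.6,0,2.7,255],[0,0,0,-2.6,0,2.7,255],[0,0,0,-2.6,0,2.7,255],[0,0,0,-2.6,0,2.7,255],[0,0,0,-2.6,0,2.7,255],[0,0,0,-2.6,0,2.7,255],[0,0,0,-2,0,2,255],[0,0,0,-1,0,1,255],[0,0,0,0,0,0,255]]'
python3 - <<'E'
from h import *
s,R=st();go(R,s["tool_pos"],[540,120,195])
E
```

```text
clock: 5.28
tool_pos: [428.9, -312.8, 203.6]
tcp_rot: [-0.616, 0.344, -0.342, 0.621]
contact_force: [0.8, -1.2, -2.8]
width: 41.1
clock: 6.45
tool_pos: [517.8, 124.6, 185.5]
tcp_rot: [-0.617, 0.356, -0.332, 0.618]
contact_force: [-0.2, 0.5, -1.4]
width: 41.0
t 6.45 p [517.83 124.64 185.52] az z 31.73014280101281 tooly [-0.03  0.02 -1.  ] F [-0.25  0.48 -1.41] M [ 0.08 -0.22  0.01] w 40.999272735558606 q [ 0.5   0.5  -0.98  1.85  0.45  1.06 -0.11]
need tool shift cm [ 1.53 -1.02  1.63]
```

```bash
python3 - <<'E'
from h import *
s,R=st();np.set_printoptions(precision=4,suppress=True);print(R);c=wcam(s);cv2.imwrite("pics/w6.png",c["pixels"][:,:,::-1])
t=camera("top");cv2.imwrite("pics/t6.png",cv2.resize(t["pixels"][130:290,60:260],None,fx=3.5,fy=3.5)[:,:,::-1])
s=camera("side");cv2.imwrite("pics/s6.png",cv2.resize(s["pixels"][40:200,150:320],None,fx=3.5,fy=3.5)[:,:,::-1])
E
```

```text
t 6.45 p [517.83 124.64 185.52] az z 31.73014280101281 tooly [-0.03  0.02 -1.  ] F [-0.25  0.48 -1.41] M [ 0.08 -0.22  0.01] w 40.999272735558606 q [ 0.5   0.5  -0.98  1.85  0.45  1.06 -0.11]
[[ 0.5253 -0.0282  0.8504]
 [-0.8504  0.0183  0.5259]
 [-0.0304 -0.9994 -0.0143]]
```

View pics/w6.png

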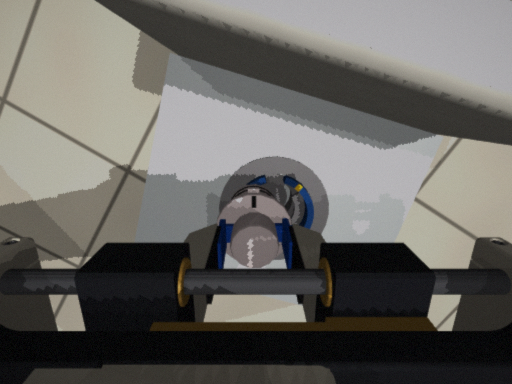

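View pics/s6.png

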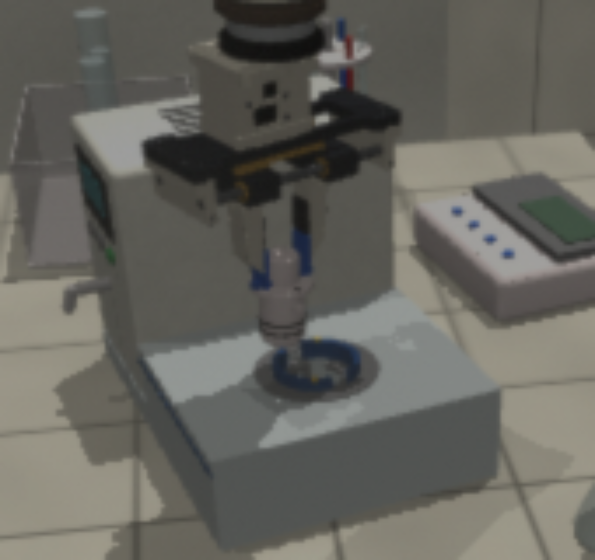

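```bash
python3 -m inch '[[0.8,6,-1.7,0.7,-0.4,0.7,255],[0,7,0,0.7,-0.4,0.8,255],[0,7,0,0,0,0,255],[0,7,0,0,0,0,255],[0,7,0,0,0,0,255],[0,6,0,0,0,0,255],[0,0,0,0,0,0,255],[0,0,0,0,0,0,255]]'
python3 - <<'E'
from h import *
s,R=st();np.set_printoptions(precision=4,suppress=True);print(R);go(R,s["tool_pos"],[540,120,195])
c=wcam(s);cv2.imwrite("pics/w7.png",c["pixels"][:,:,::-1])
for n in("top","side"):
    k=camera(n);im=k["pixels"];cv2.imwrite(f"pics/{n}7.png",im[:,:,::-1])
    for ce,stt in blobs(im,(20,80,70),(35,255,255),1):
        if stt[4]<40: print(n,ce,stt[4],onz(k,ce,95))
for ce,stt in blobs(c["pixels"],(22,110,70),(35,255,255),2): print("w",ce,stt[4],onz(c,ce,95))
E
```

```text
clock: 7.27
tool_pos: [535.2, 92.3, 187.7]
tcp_rot: [0.458, -0.543, 0.547, -0.444]
contact_force: [0.2, -0.3, -2.6]
width: 41.2
t 7.27 p [535.24  92.3  187.67] az z -10.831256626449584 tooly [-0.01 -0.02 -1.  ] F [ 0.15 -0.27 -2.55] M [ 0.06 -0.08  0.  ] w 41.21837861862665 q [ 0.4   0.44 -0.79  1.84  0.38  1.03 -0.74]
[[-0.1877 -0.0118  0.9822]
 [-0.982  -0.017  -0.1879]
 [ 0.0189 -0.9998 -0.0084]]
need tool shift cm [-2.7961 -0.7852 -0.0596]
top [371.  34.] 1 [ 991.2221 -482.5056   95.    ]
top [370.  36.] 1 [ 985.4541 -479.4591   95.    ]
top [363.  57.] 1 [ 925.3642 -457.0961   95.    ]
top [371.  57.] 1 [ 925.1048 -478.3949   95.    ]
top [387.  57.] 29 [ 924.5856 -521.0212   95.    ]
top [469. 234.] 1 [ 450.7884 -693.1269   95.    ]
top [483. 236.] 1 [ 445.2262 -727.5604   95.    ]
top [482. 249.] 1 [ 413.2007 -721.7081   95.    ]
top [487. 255.] 1 [ 398.2867 -732.5596   95.    ]
top [480. 258.] 1 [ 391.2721 -714.4544   95.    ]
top [477. 266.] 1 [ 371.9611 -705.0337   95.    ]
top [487. 266.] 1 [ 371.5168 -729.7061   95.    ]
top [486. 268.] 1 [ 366.7179 -726.7239   95.    ]
t
[... 240 characters left out ...]
  95.    ]
top [487. 275.] 1 [ 349.7787 -727.389    95.    ]
top [485. 276.] 1 [ 347.4622 -722.2156   95.    ]
top [489. 277.] 1 [ 344.878  -731.7917   95.    ]
top [488. 279.] 1 [ 340.1193 -728.82     95.    ]
side [215.  86.] 1 [494.5087 569.2932  95.    ]
side [221.5  86. ] 2 [519.2801 564.2882  95.    ]
side [224.  86.] 1 [528.7943 562.3659  95.    ]
side [226.  86.] 1 [536.4004 560.8291  95.    ]
side [228.  86.] 1 [544.0019 559.2932  95.    ]
side [230.5  86. ] 2 [553.4971 557.3748  95.    ]
side [238.  86.] 1 [581.939  551.6282  95.    ]
side [255.  95.] 1 [633.9047 451.9914  95.    ]
side [239. 148.] 1 [535.6154  82.3601  95.    ]
w [254.5    123.3478] 46 [545.5769 152.0325  95.    ]
```

View pics/w7.png

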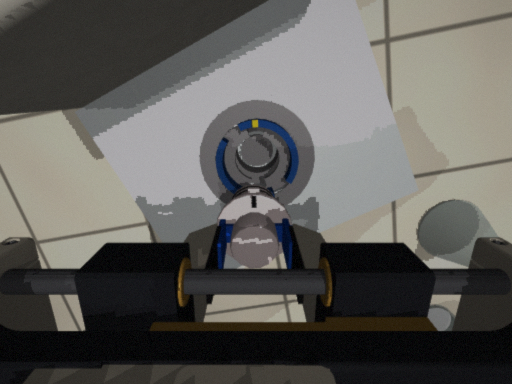

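The wrist view shows the ring clear, centred near (257,155), with the far yellow mark at (254,123). I'll fit its centre from this view.

```bash
python3 - <<'E'
from h import *
s,R=st();c=wcam(s);im=c["pixels"]
m=cv2.inRange(cv2.cvtColor(im,cv2.COLOR_RGB2HSV),np.array((105,90,40)),np.array((125,255,255)));m[:100]=0;m[188:]=0
p=cv2.findNonZero(m)[:,0].astype(float)
P=np.array([onz(c,q,95)[:2] for q in p])
# outer rim only: fit circle r=37 on extreme radius per angle
from scipy.optimize import least_squares
cen=np.array([540.,120.])
for _ in range(5):
    d=P-cen;a=np.degrees(np.arctan2(d[:,1],d[:,0]));r=np.hypot(*d.T)
    o=[];
    for b in range(-180,180,6):
        k=(a>=b)&(a<b+6)
        if k.sum()>4:
            i=np.where(k)[0][np.argmax(r[k])];o.append(P[i])
    o=np.array(o);f=least_squares(lambda x:np.hypot(o[:,0]-x[0],o[:,1]-x[1])-x[2],[*cen,37],loss="soft_l1");cen=f.x[:2]
print(f.x,len(o),np.abs(f.fun).mean())
d=P-cen;a=np.degrees(np.arctan2(d[:,1],d[:,0]));h=np.histogram(a,36,(-180,180));print(list(zip(h[1].astype(int),h[0])))
y=onz(c,(254.5,123.35),95)[:2]-cen;print("ring yaw",np.degrees(np.arctan2(y[1],y[0]))-90,np.hypot(*y))
E
```

```text
t 7.42 p [535.39  93.46 187.8 ] az z -10.778080067448002 tooly [-0.01 -0.02 -1.  ] F [-0.21 -0.16 -1.51] M [ 0.02 -0.11 -0.01] w 40.85714435966743 q [ 0.4   0.44 -0.79  1.84  0.38  1.03 -0.74]
[541.23 118.88  36.89] 39 0.25546156544186754
[(np.int64(-180), np.int64(46)), (np.int64(-170), np.int64(49)), (np.int64(-160), np.int64(50)), (np.int64(-150), np.int64(14)), (np.int64(-140), np.int64(0)), (np.int64(-130), np.int64(0)), (np.int64(-120), np.int64(0)), (np.int64(-110), np.int64(0)), (np.int64(-100), np.int64(0)), (np.int64(-90), np.int64(0)), (np.int64(-80), np.int64(0)), (np.int64(-70), np.int64(0)), (np.int64(-60), np.int64(0)), (np.int64(-50), np.int64(20)), (np.int64(-40), np.int64(47)), (np.int64(-30), np.int64(45)), (np.int64(-20), np.int64(46)), (np.int64(-10), np.int64(50)), (np.int64(0), np.int64(49)), (np.int64(10), np.int64(50)), (np.int64(20), np.int64(50)), (np.int64(30), np.int64(52)), (np.int64(40), np.int64(54)), (np.int64(50), np.int64(55)), (np.int64(60), np.int64(59)), (np.int64(70), np.int64(39)), (np.int64(80), np.int64(16)), (np.int64(90), np.int64(55)), (np.int64(100), np.int64(34)), (np.int64(110), np.int64(0)), (np.int64(120), np.int64(0)), (np.int64(130), np.int64(28)), (np.int64(140), np.int64(49)), (np.int64(150), np.int64(48)), (np.int64(160), np.int64(48)), (np.int64(170), np.int64(44))]
ring yaw -7.366698102209327 34.6952925884286
```

```bash
python3 -m inch '[[0.5,-3.3,1,-1.5,0,0,255],[0,0,0,-1.1,0,0,255],[0,0,0,0,0,0,255],[0,0,0,0,0,0,255]]'
python3 - <<'E'
from h import *
s,R=st();np.set_printoptions(precision=4,suppress=True);print(R);go(R,s["tool_pos"],[541,119.3,167])
E
```

```text
clock: 7.8
tool_pos: [539.7, 120.2, 187.4]
tcp_rot: [-0.467, 0.531, -0.53, 0.467]
contact_force: [0.2, 0.3, -1.3]
width: 40.6
t 7.8 p [539.69 120.21 187.44] az z -7.291837259168908 tooly [-0.  0. -1.] F [ 0.23  0.29 -1.31] M [-0.09 -0.12  0.01] w 40.61366591679262 q [ 0.37  0.46 -0.81  1.83  0.38  1.02 -0.72]
[[-0.1269 -0.0007  0.9919]
 [-0.9919  0.0008 -0.1269]
 [-0.0007 -1.     -0.0008]]
need tool shift cm [0.075  2.0435 0.1434]
```

```bash
python3 -m inch '[[0,0,0,0.1,1,0.14,255],[0,0,0,0,1,0,255],[0,0,0,0,1,0,255],[0,0,0,0,0,0,255]]'
python3 - <<'E'
from h import *
s,R=st();np.set_printoptions(precision=4,suppress=True);print(R[2]);go(R,s["tool_pos"],[541,119.3,120])
c=wcam(s);cv2.imwrite("pics/w8.png",c["pixels"][:,:,::-1])
k=camera("top");cv2.imwrite("pics/t8.png",cv2.resize(k["pixels"][150:260,90:200],None,fx=5,fy=5,interpolation=cv2.INTER_CUBIC)[:,:,::-1])
k=camera("side");cv2.imwrite("pics/s8.png",cv2.resize(k["pixels"][80:190,190:310],None,fx=6,fy=5,interpolation=cv2.INTER_CUBIC)[:,:,::-1])
E
```

```text
clock: 8.13
tool_pos: [541.0, 118.1, 154.3]
tcp_rot: [-0.467, 0.531, -0.531, 0.466]
contact_force: [-0.0, -0.4, -1.7]
width: 41.0
t 8.13 p [541.04 118.14 154.32] az z -7.366934673446083 tooly [-0. -0. -1.] F [-0.01 -0.41 -1.74] M [-0.09 -0.08  0.01] w 40.95525976938207 q [ 0.35  0.5  -0.78  1.85  0.42  0.97 -0.75]
[ 0.0008 -1.     -0.0008]
need tool shift cm [-0.1174  3.4317 -0.0158]
```

View pics/w8.png

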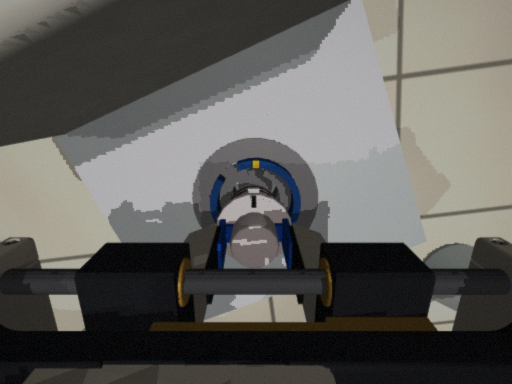

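View pics/s8.png

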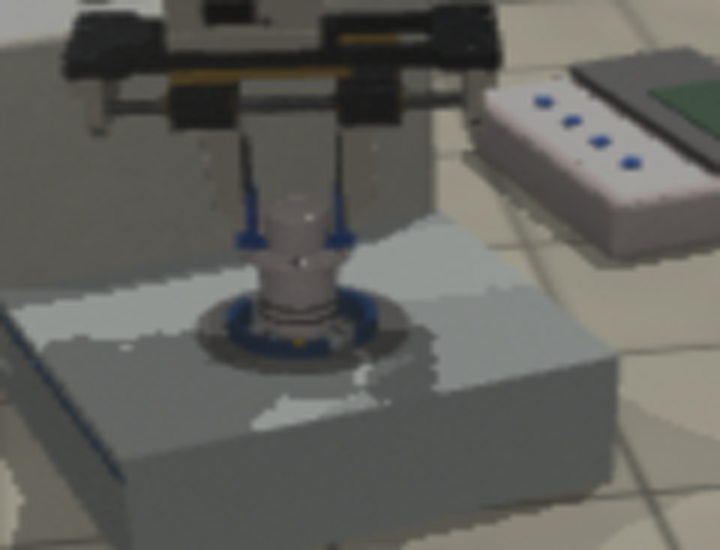

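It is centred in the collar, with yellow mark (256,164) and lug line (254,201) in line. I'll lower it until just above the flange.

```bash
python3 -m inch '[[0,0,0,-0.12,0.9,0,255],[0,0,0,0,0.9,0,255],[0,0,0,0,0.6,0,255],[0,0,0,0,0.3,0,255],[0,0,0,0,0,0,255]]'
python3 - <<'E'
from h import *
s,R=st();np.set_printoptions(precision=4,suppress=True);print(R[2]);go(R,s["tool_pos"],[541,119.3,113])
E
```

```text
clock: 8.7
tool_pos: [543.3, 120.4, 127.7]
tcp_rot: [0.466, -0.53, 0.532, -0.468]
contact_force: [-0.7, -0.5, -0.5]
width: 40.7
t 8.7 p [543.32 120.45 127.69] az z -7.372198198140276 tooly [ 0.  0. -1.] F [-0.65 -0.5  -0.55] M [-0.09 -0.12  0.01] w 40.711179504995535 q [ 0.32  0.54 -0.76  1.87  0.46  0.92 -0.78]
[-0.0009 -1.      0.0037]
need tool shift cm [ 0.1449  1.4684 -0.2208]
```

```bash
python3 -m inch '[[0,0,0,0.08,0.4,-0.12,255],[0,0,0,0,0.4,0,255],[0,0,0,0,0,0,255]]'
python3 - <<'E'
from h import *
s,R=st();go(R,s["tool_pos"],[541,119.3,113])
E
python3 -m inch '[[0,0,0,0,0.3,0,255],[0,0,0,0,0.2,0,255],[0,0,0,0,0,0,255]]'
python3 - <<'E'
from h import *
s,R=st();go(R,s["tool_pos"],[541,119.3,113])
E
```

```text
clock: 8.95
tool_pos: [542.0, 119.8, 118.8]
tcp_rot: [0.466, -0.53, 0.532, -0.468]
contact_force: [0.2, 0.0, -1.7]
width: 41.0
t 8.95 p [542.02 119.83 118.79] az z -7.368251598277224 tooly [ 0.  0. -1.] F [ 0.23  0.01 -1.74] M [-0.02 -0.07 -0.01] w 41.04025318919454 q [ 0.32  0.55 -0.75  1.88  0.47  0.9  -0.79]
need tool shift cm [ 0.07  0.58 -0.1 ]
clock: 9.2
tool_pos: [542.3, 119.8, 113.5]
tcp_rot: [0.465, -0.53, 0.532, -0.468]
contact_force: [-0.5, 0.5, -2.0]
width: 41.1
t 9.2 p [542.32 119.85 113.48] az z -7.376426854097157 tooly [ 0.  0. -1.] F [-0.54  0.47 -1.98] M [-0.02 -0.08  0.01] w 41.09332222438428 q [ 0.31  0.55 -0.75  1.88  0.48  0.89 -0.8 ]
need tool shift cm [ 0.07  0.05 -0.12]
```

```bash
python3 -m inch '[[0,0,0,0.03,0.2,-0.08,255],[0,0,0,0,0,0,255],[0,0,0,0,0.2,0,255],[0,0,0,0,0,0,255]]'
python3 -m inch '[[0,0,0,0,0.2,0,255],[0,0,0,0,0,0,255]]'
python3 - <<'E'
from h import *
s,R=st();go(R,s["tool_pos"],[541,119.3,113])
E
```

```text
clock: 9.53
tool_pos: [541.8, 119.7, 109.4]
tcp_rot: [0.465, -0.53, 0.532, -0.468]
contact_force: [0.3, 0.2, -1.3]
width: 40.9
clock: 9.7
tool_pos: [542.2, 120.0, 108.0]
tcp_rot: [0.465, -0.53, 0.532, -0.469]
contact_force: [-2.2, 0.4, 4.0]
width: 40.8
t 9.7 p [542.18 120.   108.04] az z -7.377489132281194 tooly [ 0.01  0.   -1.  ] F [-2.24  0.38  4.04] M [-0.18  0.51 -0.02] w 40.770047929809174 q [ 0.31  0.56 -0.74  1.89  0.49  0.88 -0.8 ]
need tool shift cm [ 0.08 -0.5  -0.11]
```

```bash
python3 -m inch '[[0,0,0,0,0.15,0,255],[0,0,0,0,0,0,255]]'
python3 -m inch '[[0,0,0,0,0.2,0,255],[0,0,0,0,0,0,255]]'
python3 -m inch '[[0,0,0,0,0.2,0,255],[0,0,0,0,0,0,255]]'
python3 - <<'E'
from h import *
s,R=st();go(R,s["tool_pos"],[541,119.3,113])
E
```

```text
clock: 9.87
tool_pos: [542.2, 120.2, 107.3]
tcp_rot: [0.465, -0.53, 0.532, -0.469]
contact_force: [-1.8, -0.1, 4.4]
width: 40.8
clock: 10.03
tool_pos: [542.2, 120.2, 106.2]
tcp_rot: [0.465, -0.529, 0.533, -0.468]
contact_force: [-3.0, -0.6, 6.3]
width: 40.8
clock: 10.2
tool_pos: [542.2, 120.3, 105.3]
tcp_rot: [0.465, -0.529, 0.533, -0.468]
contact_force: [-3.3, -0.9, 7.0]
width: 41.1
t 10.2 p [542.17 120.28 105.32] az z -7.361050016319268 tooly [ 0.01 -0.   -1.  ] F [-3.29 -0.92  7.01] M [-0.34  0.73 -0.03] w 41.146941531777784 q [ 0.3   0.56 -0.74  1.89  0.49  0.87 -0.81]
need tool shift cm [ 0.11 -0.77 -0.1 ]
```

Past the flange depth with the force following the ejector spring (about 9 N near 14 mm), so the lugs are in the slots. I'll press on and ease the sideways load.

```bash
python3 -m inch '[[0,0,0,0,0.25,-0.1,255],[0,0,0,0,0.1,0,255]]'
python3 -m inch '[[0,0,0,0,0.25,-0.1,255],[0,0,0,0,0.1,0,255]]'
python3 -m inch '[[0,0,0,0,0.25,0,255],[0,0,0,0,0.1,0,255]]'
python3 - <<'E'
from h import *
s,R=st();np.set_printoptions(precision=4,suppress=True);print(R);go(R,s["tool_pos"],[541,119.3,102])
E
```

```text
clock: 10.37
tool_pos: [542.1, 120.4, 103.7]
tcp_rot: [0.465, -0.528, 0.534, -0.469]
contact_force: [-4.1, -0.3, 10.8]
width: 41.0
clock: 10.53
tool_pos: [542.1, 120.6, 102.4]
tcp_rot: [0.465, -0.527, 0.535, -0.469]
contact_force: [-5.7, -1.8, 11.5]
width: 41.0
clock: 10.7
tool_pos: [542.0, 120.7, 101.3]
tcp_rot: [0.465, -0.527, 0.535, -0.468]
contact_force: [-5.2, -2.0, 13.5]
width: 40.7
t 10.7 p [542.02 120.72 101.3 ] az z -7.36755150182574 tooly [ 0.01 -0.01 -1.  ] F [-5.22 -2.03 13.53] M [-0.5   1.28  0.03] w 40.66948417505448 q [ 0.29  0.57 -0.73  1.89  0.5   0.86 -0.82]
[[-0.1283  0.0114  0.9917]
 [-0.9917 -0.0062 -0.1282]
 [ 0.0047 -0.9999  0.0121]]
need tool shift cm [ 0.1541 -0.0707 -0.0818]
```

```bash
python3 -m inch '[[-0.7,0,0.3,0.15,0.1,-0.15,255],[-0.5,0,0.3,0.1,0.1,-0.1,255]]'
python3 -m inch '[[0,2,0,0,0.12,0,255],[0,2,0,0,0.12,0,255]]'
python3 - <<'E'
from h import *
s,R=st();np.set_printoptions(precision=4,suppress=True);print(R);go(R,s["tool_pos"],[541,119.3,102])
E
```

```text
clock: 10.87
tool_pos: [542.6, 119.8, 103.0]
tcp_rot: [-0.466, 0.533, -0.529, 0.469]
contact_force: [-1.8, -1.0, 11.2]
width: 41.2
clock: 11.03
tool_pos: [544.1, 120.3, 103.3]
tcp_rot: [-0.446, 0.549, -0.546, 0.45]
contact_force: [-3.6, -0.4, 9.6]
width: 41.2
t 11.03 p [544.09 120.31 103.34] az z -11.39422187950447 tooly [ 0.    0.01 -1.  ] F [-3.57 -0.37  9.62] M [-0.33  0.79  0.05] w 41.23398434736545 q [ 0.3   0.57 -0.72  1.88  0.48  0.87 -0.86]
[[-0.1975  0.0021  0.9803]
 [-0.9803  0.0074 -0.1976]
 [-0.0076 -1.      0.0006]]
need tool shift cm [ 0.1613  0.133  -0.2825]
```

```bash
python3 -m inch '[[0,3,0,0.1,0.25,-0.2,255],[0,3,0,0,0.2,-0.1,255]]'
python3 - <<'E'
from h import *
s,R=st();np.set_printoptions(precision=4,suppress=True);print(R[2]);go(R,s["tool_pos"],[541.5,119.5,102])
E
```

```text
clock: 11.2
tool_pos: [544.6, 121.0, 102.3]
tcp_rot: [-0.413, 0.571, -0.57, 0.422]
contact_force: [-4.4, -1.7, 14.0]
width: 41.0
t 11.2 p [544.55 120.95 102.27] az z -17.632577912702246 tooly [ 0.01  0.01 -1.  ] F [-4.37 -1.69 13.98] M [-0.55  0.95  0.05] w 40.98906859324037 q [ 0.28  0.56 -0.7   1.89  0.46  0.85 -0.96]
[-0.0107 -0.9999  0.0065]
need tool shift cm [ 0.2309  0.0227 -0.247 ]
```

```bash
python3 -m inch '[[-0.4,0,-0.6,0.23,0.15,-0.25,255],[0,0,0,0,0.1,0,255]]'
python3 -m inch '[[0,4,0,0.1,0.2,-0.15,255],[0,4,0,0.1,0.2,-0.15,255]]'
python3 - <<'E'
from h import *
s,R=st();np.set_printoptions(precision=4,suppress=True);print(R[2]);go(R,s["tool_pos"],[541.5,119.5,102])
E
```

```text
clock: 11.37
tool_pos: [544.8, 120.9, 103.2]
tcp_rot: [0.414, -0.57, 0.572, -0.419]
contact_force: [-6.0, -1.6, 8.1]
width: 41.2
clock: 11.53
tool_pos: [544.3, 121.2, 102.4]
tcp_rot: [0.371, -0.597, 0.601, -0.38]
contact_force: [-2.6, -1.2, 12.4]
width: 41.3
t 11.53 p [544.28 121.23 102.38] az z -25.896619759161254 tooly [ 0.01  0.   -1.  ] F [-2.61 -1.19 12.38] M [-0.49  0.27  0.08] w 41.27336475562877 q [ 0.25  0.54 -0.66  1.89  0.44  0.84 -1.09]
[-0.0074 -0.9999  0.0113]
need tool shift cm [ 0.2769  0.0345 -0.1747]
```

```bash
python3 -m inch '[[-0.6,0,-0.4,0.2,0.15,-0.2,255],[0,4,0,0.05,0.15,-0.1,255],[0,4,0,0.05,0.15,-0.1,255]]'
python3 -m inch '[[0,4,0,0.1,0.15,-0.15,255],[0,4,0,0.1,0.15,-0.15,255]]'
python3 - <<'E'
from h import *
s,R=st();np.set_printoptions(precision=4,suppress=True);print(R[2]);go(R,s["tool_pos"],[541.5,119.5,102])
c=wcam(s);cv2.imwrite("pics/w9.png",c["pixels"][:,:,::-1])
E
```

```text
clock: 11.78
tool_pos: [544.5, 121.3, 103.0]
tcp_rot: [0.327, -0.623, 0.627, -0.334]
contact_force: [-3.7, -1.6, 10.4]
width: 41.1
clock: 11.95
tool_pos: [544.1, 121.3, 103.2]
tcp_rot: [0.278, -0.644, 0.65, -0.29]
contact_force: [-1.4, -1.0, 10.2]
width: 41.5
t 11.95 p [544.12 121.34 103.19] az z -42.603723479371105 tooly [ 0.02 -0.   -1.  ] F [-1.37 -1.01 10.24] M [-0.63  0.22  0.03] w 41.54599578288029 q [ 0.19  0.52 -0.59  1.9   0.4   0.82 -1.35]
[-0.0116 -0.9998  0.0144]
need tool shift cm [ 0.3145  0.1139 -0.0699]
```

View pics/w9.png

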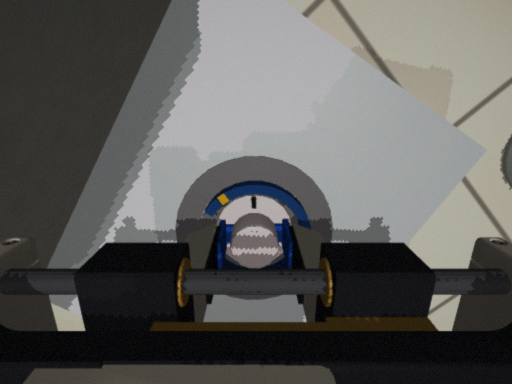

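The head's lug line is still central at (254,201) while the yellow mark has moved to (222,199). So the cartridge turns with the tool, about 35° so far, with the lugs under the flange.

```bash
python3 -m inch '[[-0.8,0,-0.6,0.15,0.2,-0.1,255],[0,4,0,0.05,0.2,-0.1,255],[0,4,0,0.05,0.2,-0.05,255]]'
python3 -m inch '[[0,3,0,0.1,0.15,-0.1,255]]'
python3 -m inch '[[0,3,0,0.1,0.15,-0.1,255]]'
python3 - <<'E'
from h import *
s,R=st();np.set_printoptions(precision=4,suppress=True);print(R[2]);go(R,s["tool_pos"],[541.5,119.5,102])
E
```

```text
clock: 12.25
tool_pos: [544.7, 121.0, 102.4]
tcp_rot: [0.233, -0.665, 0.668, -0.239]
contact_force: [-5.1, -2.5, 14.2]
width: 41.3
clock: 12.33
tool_pos: [544.4, 120.9, 102.3]
tcp_rot: [0.213, -0.671, 0.675, -0.221]
contact_force: [-1.9, -2.2, 12.4]
width: 41.3
clock: 12.42
tool_pos: [544.4, 120.9, 102.4]
tcp_rot: [0.194, -0.676, 0.681, -0.203]
contact_force: [-1.4, -2.0, 11.4]
width: 41.3
t 12.42 p [544.36 120.93 102.45] az z -57.37664244567315 tooly [ 0.02 -0.   -1.  ] F [-1.41 -2.04 11.45] M [-0.74  0.5   0.1 ] w 41.29018796589852 q [ 0.15  0.51 -0.53  1.9   0.36  0.82 -1.57]
[-0.0108 -0.9999  0.011 ]
need tool shift cm [ 0.3185  0.0411 -0.0339]
```

```bash
python3 -m inch '[[0,2,0,0.05,0.12,-0.05,255]]'
python3 - <<'E'
from h import *
s,R=st()
E
python3 -m inch '[[0,1.5,0,0.05,0.12,-0.05,255]]'
python3 - <<'E'
from h import *
s,R=st()
E
python3 -m inch '[[0,1.5,0,0.05,0.12,-0.05,255]]'
python3 - <<'E'
from h import *
s,R=st()
E
```

```text
clock: 12.5
tool_pos: [544.5, 120.9, 102.7]
tcp_rot: [0.18, -0.679, 0.685, -0.191]
contact_force: [-3.2, -1.1, 10.3]
width: 41.1
t 12.5 p [544.53 120.88 102.68] az z -59.51828527356121 tooly [ 0.02 -0.   -1.  ] F [-3.16 -1.13 10.31] M [-0.65  0.92  0.19] w 41.1226246341737 q [ 0.14  0.51 -0.52  1.9   0.35  0.81 -1.61]
clock: 12.58
tool_pos: [544.6, 120.7, 102.8]
tcp_rot: [0.17, -0.681, 0.688, -0.182]
contact_force: [-3.4, -2.5, 10.1]
width: 41.4
t 12.58 p [544.63 120.65 102.82] az z -61.10980987167087 tooly [ 0.02 -0.01 -1.  ] F [-3.36 -2.53 10.14] M [-0.67  0.72  0.13] w 41.37164788435903 q [ 0.13  0.5  -0.51  1.9   0.35  0.81 -1.63]
clock: 12.67
tool_pos: [544.7, 120.5, 102.9]
tcp_rot: [0.161, -0.683, 0.691, -0.174]
contact_force: [-4.1, 1.8, 9.4]
width: 41.0
t 12.67 p [544.72 120.46 102.88] az z -62.67215051950418 tooly [ 0.02 -0.01 -1.  ] F [-4.14  1.81  9.36] M [0.38 0.99 0.18] w 40.98010011643028 q [ 0.13  0.5  -0.5   1.9   0.35  0.81 -1.66]
```

```bash
python3 -m inch '[[0,1.5,0,0.1,0.2,-0.05,255]]'
python3 - <<'E'
from h import *
s,R=st()
E
python3 -m inch '[[0,2,0,0.1,0.2,-0.05,255]]'
python3 - <<'E'
from h import *
s,R=st();c=wcam(s);cv2.imwrite("pics/w10.png",c["pixels"][:,:,::-1])
E
```

```text
clock: 12.75
tool_pos: [544.7, 120.8, 102.7]
tcp_rot: [0.15, -0.685, 0.693, -0.165]
contact_force: [-5.8, 0.1, 18.9]
width: 41.0
t 12.75 p [544.66 120.84 102.72] az z -64.20904004243104 tooly [ 0.02 -0.01 -1.  ] F [-5.77  0.09 18.88] M [-0.28  1.27  0.27] w 40.97221387649428 q [ 0.12  0.5  -0.5   1.9   0.34  0.8  -1.68]
clock: 12.83
tool_pos: [544.5, 121.1, 102.7]
tcp_rot: [0.138, -0.687, 0.696, -0.154]
contact_force: [-4.8, -2.3, 17.5]
width: 41.1
t 12.83 p [544.51 121.09 102.69] az z -66.1897429407293 tooly [ 0.03 -0.01 -1.  ] F [-4.81 -2.3  17.51] M [-0.88  1.24  0.63] w 41.14556995354797 q [ 0.11  0.5  -0.49  1.9   0.34  0.8  -1.72]
```

View pics/w10.png

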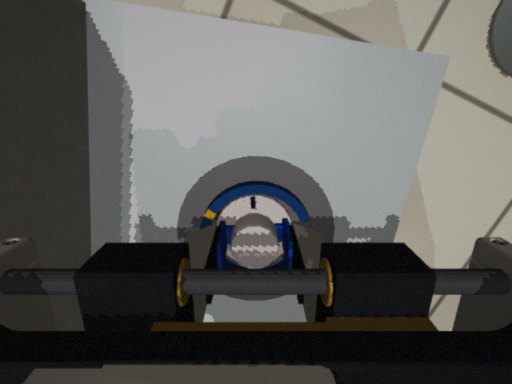

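The stop is felt: the twist rose from 0.2 to 0.6 N m at about 59° of tool turn, and the lug line has begun to lag. I'll ease the twist back a little, then let go.

```bash
python3 -m inch '[[0,-1.5,0,0,0,0,255]]'
python3 - <<'E'
from h import *
s,R=st();np.set_printoptions(precision=4,suppress=True);print(R[2])
E
python3 -m inch '[[0,0,0,0,0.05,0,60],[0,0,0,0,0,0,30],[0,0,0,0,0,0,0],[0,0,0,0,0,0,0],[0,0,0,0,0,0,0],[0,0,0,0,0,0,0],[0,0,0,0,0,0,0]]'
python3 - <<'E'
from h import *
s,R=st();c=wcam(s);cv2.imwrite("pics/w11.png",c["pixels"][:,:,::-1])
E
```

```text
clock: 12.97
tool_pos: [544.2, 121.1, 103.3]
tcp_rot: [0.146, -0.685, 0.695, -0.163]
contact_force: [-0.4, -0.2, -6.9]
width: 40.5
t 12.97 p [544.16 121.1  103.31] az z -64.7377159229063 tooly [ 0.03 -0.01 -1.  ] F [-0.4  -0.16 -6.9 ] M [-0.23  0.28  0.17] w 40.46095244680162 q [ 0.12  0.5  -0.49  1.9   0.34  0.8  -1.7 ]
[-0.0194 -0.9996  0.0195]
clock: 13.55
tool_pos: [545.2, 121.2, 102.2]
tcp_rot: [0.146, -0.685, 0.695, -0.163]
contact_force: [0.3, 0.2, 0.1]
width: 83.1
t 13.55 p [545.19 121.25 102.19] az z -64.7738272119514 tooly [ 0.03 -0.01 -1.  ] F [0.28 0.17 0.08] M [-0.04  0.03 -0.02] w 83.05163547801821 q [ 0.12  0.5  -0.49  1.9   0.35  0.8  -1.7 ]
```

View pics/w11.png

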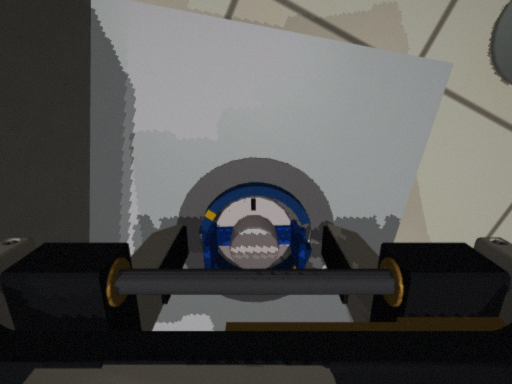

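The tabs have spread out against the collar. I'll open fully and back straight up to check.

```bash
python3 -m inch '[[0,0,0,0,0,0,0],[0,0,0,0,0,0,0],[0,0,0,0,-1,0,0],[0,0,0,0,-2,0,0],[0,0,0,0,-3,0,0],[0,0,0,0,-3,0,0],[0,0,0,0,-3,0,0],[0,0,0,0,-3,0,0],[0,0,0,0,0,0,0]]'
python3 - <<'E'
from h import *
s,R=st();c=wcam(s);cv2.imwrite("pics/w12.png",cv2.resize(c["pixels"][110:260,170:340],None,fx=4,fy=4,interpolation=cv2.INTER_CUBIC)[:,:,::-1])
k=camera("side");cv2.imwrite("pics/s12.png",cv2.resize(k["pixels"][100:190,190:300],None,fx=6,fy=6,interpolation=cv2.INTER_CUBIC)[:,:,::-1])
for ce,stt in blobs(c["pixels"],(22,110,70),(35,255,255),4): print("yellow",ce,stt[4],onz(c,ce,95))
E
```

```text
clock: 14.35
tool_pos: [538.8, 123.3, 260.1]
tcp_rot: [0.148, -0.686, 0.694, -0.162]
contact_force: [-0.1, 0.5, 0.3]
width: 91.6
t 14.35 p [538.76 123.25 260.06] az z -64.65387566358105 tooly [ 0.02 -0.01 -1.  ] F [-0.15  0.5   0.32] M [ 0.06 -0.05 -0.05] w 91.61209461099301 q [ 0.19  0.3  -0.57  1.77  0.19  1.1  -1.57]
yellow [232.22 159.04] 27 [545.72 152.21  95.  ]
yellow [280.73 190.  ] 22 [536.16  84.87  95.  ]
```

View pics/w12.png

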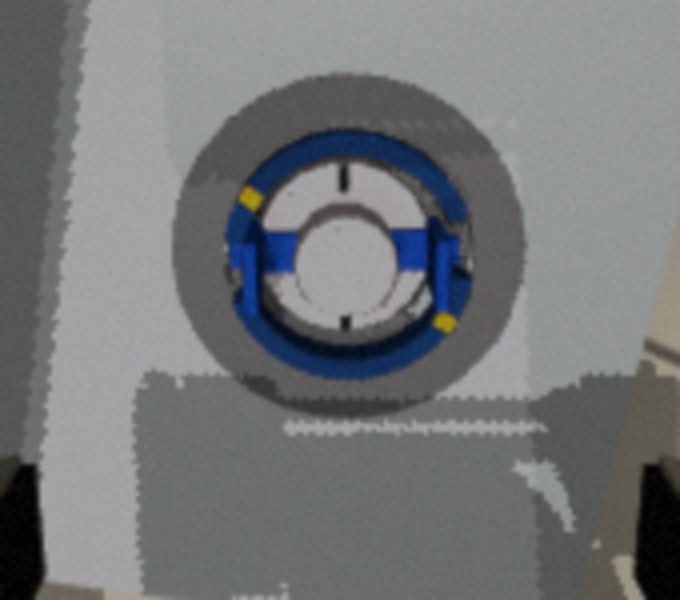

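View pics/s12.png

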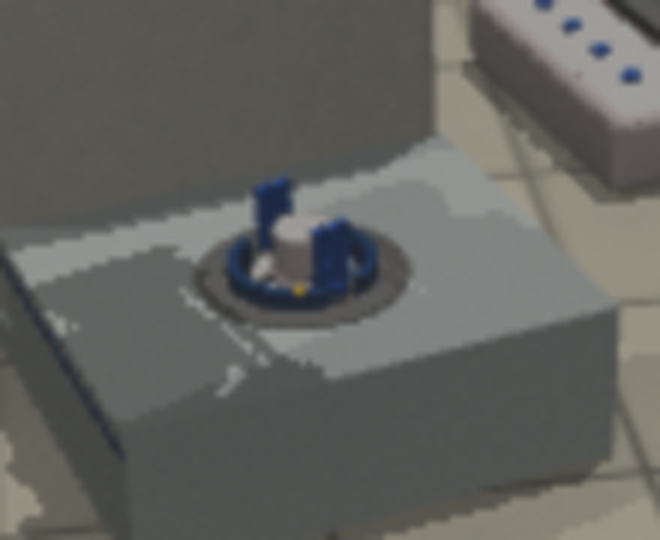

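```bash
python3 - <<'E'
from h import *
s,R=st();c=wcam(s);im=c["pixels"]
f=lambda x,y:(170+x/4,110+y/4)
a=onz(c,f(343,178),89);b=onz(c,f(345,322),89);d=a-b
print("lines",a,b,(a+b)/2,np.linalg.norm(d),"az",np.degrees(np.arctan2(d[1],d[0])))
y1=np.array([545.72,152.21]);y2=np.array([536.16,84.87]);print("port",(y1+y2)/2,"az",np.degrees(np.arctan2(*(y1-y2)[::-1])))
print("hub",onz(c,f(347,255),112))
cv2.imwrite("pics/w13.png",cv2.resize(im[135:200,215:300],None,fx=9,fy=9,interpolation=cv2.INTER_CUBIC)[:,:,::-1])
E
```

```text
t 14.45 p [536.56 122.06 255.36] az z -64.67653705251817 tooly [ 0.02 -0.01 -1.  ] F [-0.22  0.17 -0.44] M [ 0.07  0.04 -0.03] w 91.87100637256398 q [ 0.19  0.3  -0.57  1.78  0.2   1.1  -1.58]
lines [558.59 128.44  89.  ] [519.69 109.34  89.  ] [539.14 118.89  89.  ] 43.338139161079354 az 26.152411414379607
port [540.94 118.54] az 81.91993345338356
hub [543.5  120.55 112.  ]
```

View pics/w13.png

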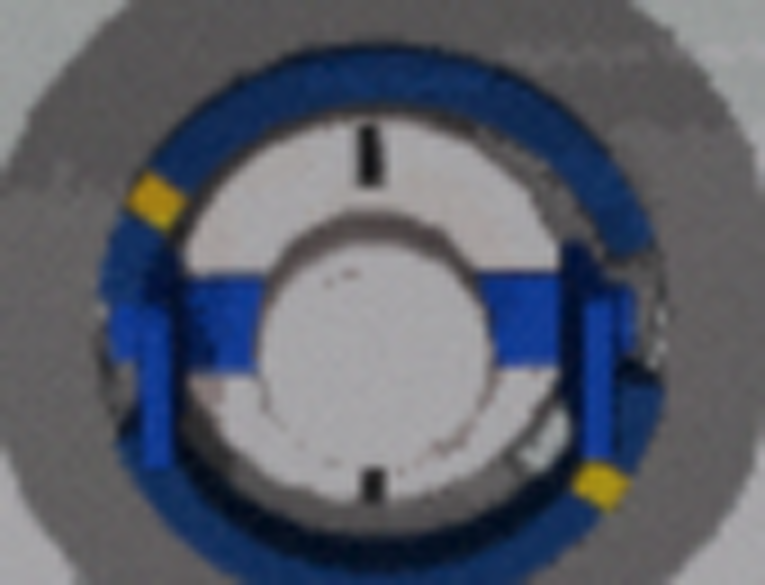

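```bash
python3 -m inch '[[0,0,0,0,0,0,0],[0,0,0,0,0,0,0],[0,0,0,0,0,0,0]]'; python3 - <<'E'
from h import *
s,R=st();c=wcam(s);im=c["pixels"]
s2=observe();print(s2["tool_pos"]-s["tool_pos"])
print([proj(c,[541,119,z]) for z in(89,95,112)])
cv2.imwrite("pics/w14.png",cv2.resize(im[135:200,210:295],None,fx=9,fy=9,interpolation=cv2.INTER_CUBIC)[:,:,::-1])
for ce,stt in blobs(im,(22,110,70),(35,255,255),4): print("yellow",ce,stt[4],onz(c,ce,95))
k=camera("top");cv2.imwrite("pics/t14.png",k["pixels"][:,:,::-1])
E
```

```text
clock: 14.75
tool_pos: [533.0, 120.5, 250.1]
tcp_rot: [0.154, -0.686, 0.694, -0.156]
contact_force: [0.2, -0.5, -0.2]
width: 91.9
t 14.75 p [533.   120.54 250.05] az z -64.67771006653734 tooly [ 0.01 -0.01 -1.  ] F [ 0.23 -0.48 -0.17] M [-0.06 -0.05  0.02] w 91.88129751942874 q [ 0.19  0.31 -0.57  1.79  0.2   1.1  -1.58]
[-0.16 -0.07 -0.21]
[array([257.18, 167.91]), array([257.29, 169.15]), array([257.62, 172.91])]
yellow [231.96 153.04] 27 [545.62 152.2   95.  ]
yellow [282.33 185.33] 24 [535.99  84.79  95.  ]
```

View pics/w14.png

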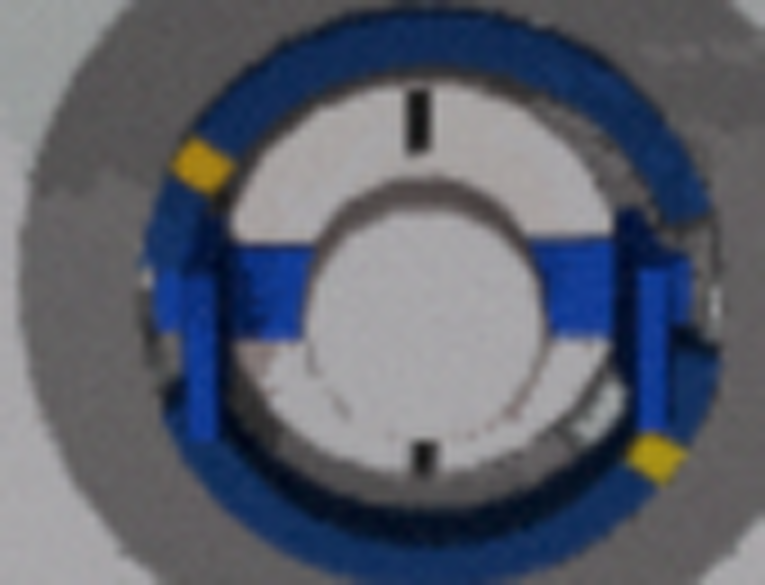

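View pics/t14.png

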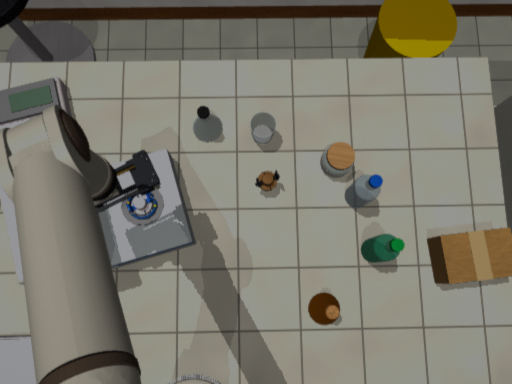

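```bash
python3 - <<'E'
from h import *
s,R=st();c=wcam(s)
f=lambda x,y:(210+x/9,135+y/9); g=lambda p:((p-[210,135])*9).round(0)
for dz in(0,4):
  a=onz(c,f(419,121),89-dz);b=onz(c,f(424,458),89-dz);d=a-b
  print("lines",(a+b)/2,np.linalg.norm(d),"az",np.degrees(np.arctan2(d[1],d[0])),"hub",onz(c,f(427,318),112-dz))
C=(a+b)/2*0+np.array([540.9,118.5,0]);az=np.radians(26-90);u=np.array([np.cos(az),np.sin(az),0]);v=np.array([-u[1],u[0],0])
for r in(28,22.5):
  for sgn in(-1,1):
    for h in(88,60):
      print("outer",r,sgn,h,[g(proj(c,C+u*sgn*r+v*w+[0,0,36+h])) for w in(-10,10)])
print("tooth",[g(proj(c,C+u*sg*33.5+[0,0,36+59])) for sg in(-1,1)],"squeezed",[g(proj(c,C+u*sg*28+[0,0,36+59])) for sg in(-1,1)])
E
```

```text
t 14.85 p [533.08 120.57 250.1 ] az z -64.67350146891899 tooly [ 0.01 -0.01 -1.  ] F [-0.38 -0.92 -0.35] M [-0.    0.01 -0.03] w 91.6150070718205 q [ 0.19  0.31 -0.57  1.79  0.2   1.1  -1.58]
lines [541.28 119.56  89.  ] 43.93990122929139 az 26.26483766442238 hub [543.54 120.42 112.  ]
lines [540.46 119.09  85.  ] 44.49049988129474 az 26.264837664422405 hub [542.68 119.92 108.  ]
outer 28 -1 88 [array([193., 458.]), array([186., 289.])]
outer 28 -1 60 [array([207., 393.]), array([202., 237.])]
outer 28 1 88 [array([677., 450.]), array([681., 281.])]
outer 28 1 60 [array([652., 386.]), array([655., 230.])]
outer 22.5 -1 88 [array([241., 457.]), array([235., 288.])]
outer 22.5 -1 60 [array([251., 392.]), array([246., 236.])]
outer 22.5 1 88 [array([630., 451.]), array([632., 282.])]
outer 22.5 1 60 [array([608., 387.]), array([610., 231.])]
tooth [array([161., 314.]), array([696., 306.])] squeezed [array([205., 314.]), array([652., 307.])]
```

Both tabs match their free positions: outer faces are seen at columns ~188/672 against 189/678 predicted free and 238/631 squeezed. The teeth are in the notches and the head is centred within about 1 mm. In the top view, all bystanders stand where they were.

```bash
python3 -c "
from cell import *
print(hand_in())"
```

```text
the job is handed in; nothing more can be done
None
```

The fresh cartridge is in the port and appears locked, and I handed the job in at about 15 s on the robot's clock. I gripped it by both tabs and aligned its lugs with the yellow marks, which put the ring about 7.5° off square. I then pressed it down at about 10–20 N and turned it clockwise to the stop. The twist reached about 0.6 N m there, above the 0.3 N m at which the stop is felt, so I eased it back before letting go.

**Last checks, from the wrist camera:**
- **Tabs:** both are sprung out to their free positions, with the teeth in the collar notches.
- **Turn:** the cartridge sits about 56° past the slots, against a nominal 52°. The difference is within how closely I could line up the lugs and measure the angle.
- **Position:** the head is about 1 mm from the port axis.
- **Surroundings:** in the top view the spent cartridge and everything else stand where they were. The gripper is open and well clear, with no contact force.

**Not settled:**
- **Upright:** the hub's apparent centre was 2–3 mm off the head's, a gap of about the size I saw on the bench. I put it down to viewing angle and did not measure the tilt separately.
- **Depth:** I did not measure the final depth directly. I inferred it from the sprung tabs and from the tool height while pressing.

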